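Seat the tag-box lids and set aside the one that will not close

TASK

Press the white-cushioned yellow lids of the three tag boxes down: two go fully home, but one box is overfilled and its lid stops hard part-way. Leave the two closed boxes where they stand, and push the overfilled one, its lid pressed down as far as it will go, upright and fully onto the red re-pack lane. The lids are brittle, so never press with more than 40 N, and leave everything else alone.

Things in the scene. Friction and masses are not known exactly. Their poses are not given: they have to be found in the camera images.
- box_a: Loose grey plastic box with a push-on yellow lid, one of three that look alike: 90 mm along its own x, 100 mm along its own y, rim 52 mm high, about 0.5 kg with its hidden contents (stacked brass tags). Origin: centre of its underside. It slides on the table when pushed low on a side; too wide to grasp.
- lid_a (a joint): How far the lid of box_a has been pressed in, m: 0 = standing 14 mm proud of its rim seat, 0.014 = fully home. It starts 0 to 3 mm in. It moves straight down against a steady 7 N of friction and stays where it is left. In one of the three boxes the hidden stack is too tall and stops the lid firmly at about 0.006 (8 mm still proud); which box cannot be seen, only felt by pressing.
- lid_a_top (a point): Centre of the top of the lid of box_a: yellow plate 92 x 102 mm carrying a white springy cushion 80 x 90 mm whose top this is (7 mm above the plate): 79 mm above the box's origin at joint 0, 65 mm when home. The cushion gives 1 mm per 5 N, at most 4 mm, then is hard, and springs back. Press anywhere on it; the lid does not tilt.
- box_b: Loose grey plastic box with a push-on yellow lid, one of three that look alike: 90 mm along its own x, 100 mm along its own y, rim 52 mm high, about 0.5 kg with its hidden contents (stacked brass tags). Origin: centre of its underside. It slides on the table when pushed low on a side; too wide to grasp.
- lid_b (a joint): How far the lid of box_b has been pressed in, m: 0 = standing 14 mm proud of its rim seat, 0.014 = fully home. It starts 0 to 3 mm in. It moves straight down against a steady 7 N of friction and stays where it is left. In one of the three boxes the hidden stack is too tall and stops the lid firmly at about 0.006 (8 mm still proud); which box cannot be seen, only felt by pressing.
- lid_b_top (a point): Centre of the top of the lid of box_b: yellow plate 92 x 102 mm carrying a white springy cushion 80 x 90 mm whose top this is (7 mm above the plate): 79 mm above the box's origin at joint 0, 65 mm when home. The cushion gives 1 mm per 5 N, at most 4 mm, then is hard, and springs back. Press anywhere on it; the lid does not tilt.
- box_c: Loose grey plastic box with a push-on yellow lid, one of three that look alike: 90 mm along its own x, 100 mm along its own y, rim 52 mm high, about 0.5 kg with its hidden contents (stacked brass tags). Origin: centre of its underside. It slides on the table when pushed low on a side; too wide to grasp.
- lid_c (a joint): How far the lid of box_c has been pressed in, m: 0 = standing 14 mm proud of its rim seat, 0.014 = fully home. It starts 0 to 3 mm in. It moves straight down against a steady 7 N of friction and stays where it is left. In one of the three boxes the hidden stack is too tall and stops the lid firmly at about 0.006 (8 mm still proud); which box cannot be seen, only felt by pressing.
- lid_c_top (a point): Centre of the top of the lid of box_c: yellow plate 92 x 102 mm carrying a white springy cushion 80 x 90 mm whose top this is (7 mm above the plate): 79 mm above the box's origin at joint 0, 65 mm when home. The cushion gives 1 mm per 5 N, at most 4 mm, then is hard, and springs back. Press anywhere on it; the lid does not tilt.
- lane: Flat red vinyl strip with thin white borders on the table beyond the row of boxes, as seen from the robot, the re-pack lane: 130 mm wide along its own x, 660 mm long along its own y, no thickness to speak of (a box slides freely onto it). Origin: its centre; own +x points away from the robot.
- jar: Green closed jar of rivets with a dark cap, 68 mm across, 75 mm tall, standing in the row among the boxes, at either end or between two of them; not part of the job. Origin: centre of its foot.
- key_brass: Brass key blank, 80 mm long, 20 mm wide, 5 mm thick, lying between two things of the row; origin near its middle.
- key_steel: Steel key blank, 80 mm long, 20 mm wide, 5 mm thick, lying between two things of the row; origin near its middle.
- screwdriver: Screwdriver, 190 mm long, lying at the left of the boxes; leave alone.
- brush: Small brush, 180 mm long, lying at the right of the boxes; leave alone.
- oil: Amber oil bottle, 44 mm across, 110 mm tall, standing at the side, near the end of the lane; origin at its foot.
- mug: Blue mug, 76 mm across, 85 mm tall, standing at the side, near the end of the lane; origin at its foot.

How it is judged:
By the outcome, as a careful person would: the job done as asked, in the order asked, and still so for the second after the job is handed in, with the robot touching nothing.
It also fails if it takes over 72 s, if anything falls off the work surface, if the arm or the gripper's body presses on something with over 40 N, if the wrist force passes 120 N, or if a joint passes its speed limit or range.

ROBOT

A 6-joint arm with a two-finger parallel gripper is mounted at the origin on the work surface. World frame = base frame: x ahead of the robot, y to its left, z up, the work surface at z = 0. Lengths are in m, angles in rad, forces in N, time in s.
With the tool pointing down it reaches from about 0.375 to 0.975 m from the base axis. Payload 3.8 kg.
Tool frame: the origin (TCP) lies on the mounting face of the last link; the fingertips stand 173 mm ahead of it and the grasp point (between the pads) lies 155 mm ahead of it; z points along the fingers, y is the direction in which the jaws open and shut (so a half turn about z gives the same grasp; the last joint's range is limited). The gripper opens to 85 mm and grips with 20 to 120 N. Pads are 22 mm wide; open, the fingers measure 114 mm over their backs; the gripper's body (76 mm by 85 mm) begins 54 mm behind the grasp point. The pads swing forward as they close: fully open they stand 13 mm farther back than shut.
Start: joints at [-1.379, 0.264, 1.604, -0, 1.274, -0.037], TCP at [0.153, -0.657, 0.405] pointing down, gripper open.
Joint ranges: [-2.63, 2.63], [-0.94, 2.18], [0.31, 2.57], [-1.31, 4.45], [0, 2.66], [-2.55, 2.55]. Speed limits (rad/s): [2.57, 2.57, 3.14, 3.14, 3.14, 3.14].

INTERFACE

Orientations are given as a rotation vector (axis times angle).
In Python, from workcell import bot, imaging, order gives the robot as it stands. The module is installed in compiled form; this text tells all that it offers.
- The arm moves only by the shell command python3 -m creep 'ROWS' [OPENING] [FORCE]. ROWS is JSON, a list of rows, each an object with "slide": the shift along the tool's x, y, z each as a share of 25 mm, from -1 to 1, a list of three; "angular": the turn, a rotation vector about the tool's x, y, z each as a share of 4 degrees, from -1 to 1, a list of three. A call has 1 to 5 rows; each row shifts and turns the commanded pose from where the row before left it, along the tool's axes as they then stand; what a row does not reach is not made up. A row lasts 1/12 s, in which the tool goes at most 41.7 mm and 7.16 degrees, less where a joint would pass 70% of its speed; a pose out of reach is approached as far as the arm can. A call with a number of a shift or a turn outside -1 to 1 is refused whole. A call with a gripper value outside its range is refused whole. OPENING is the closure, from -1 (fully open) to 1 (shut), set as the call begins (- or left out, the last holds). The fingers move at their own pace and stop on an object; FORCE is the grip in N (left out, the last holds). Time passes only in rows, so rows that do not move let the fingers close. It gives the time, the measured TCP pose, the force and the opening at its end, in the units of the state.
- bot.read_state(): the state, without advancing time (a new reading comes with each control period).
- imaging.read_camera(name): name is "scene" or "side" or "wrist"; returns (picture, depth): 480x640x3 uint8, red, green, blue; 480x640 float32, m along the optical axis (not along the pixel's ray), 0 where there is no reading.
- imaging.camera_model(name): a dict with "fovy" (degrees; the focal length in pixels is half the picture's height over the tangent of half this angle, whatever the lens; pixels are square), "cx", "cy" (the principal point, pixels), "k1" (the pictures are not rectified: a ray, as slopes to the right and down, at radius r is drawn at 1 + k1 r^2 times it, then the intrinsics apply), "camera_from_world" (4x4, takes a point from world to camera coordinates); the wrist camera has in their place "tool_from_camera" (4x4, takes a point from camera to tool coordinates, whose origin is the TCP and whose axes are the flange's). Camera axes: x right, y down, z forward; pixel columns grow to the right and rows downward; lengths in m; the calibration is good to about 2 mm. A picture is of the moment at which its call begins: read the wrist's pose just before it. camera_model takes no time and is no camera call.
- order.finish_job(): hands the job in, once; it reports no verdict.
The state is a dict: "time": time; "q": joint angles; "joint_vel": joint speeds; "joint_torque": joint torques, N m; "tool_pos": TCP position; "tcp_rot": TCP orientation; "wrist_force": force on the tool from outside, world axes, zero at the start; "torque": the same for the moment, N m; "width": opening from 0.0 (shut) to 1.0 (fully open).
Only numpy, scipy, OpenCV 4.12 (cv2) and the standard library are available. Lean on these libraries where they do the work, as an engineer would, in place of code of your own. Each camera call takes 0.05 s, during which the arm holds its last target.

## Working session

There is one attempt and no reset: what is moved stays moved. The work goes in short steps, Python scripts to look and compute and a shell command to move; the robot and the scene stay as the last step left them, time stands still between calls to the robot, and variables do not carry over. Pictures are saved under pics/ and viewed, and the job is handed in when it is done.

```bash
mkdir -p pics; python3 - <<'E'
from workcell import bot, imaging
import cv2,numpy as np
s=bot.read_state();print(s)
for n in ["scene","side"]:
    p,d=imaging.read_camera(n);cv2.imwrite(f"pics/{n}0.png",p[:,:,::-1]);np.savez(f"{n}0.npz",p=p,d=d)
    print(n,imaging.camera_model(n))
print(imaging.camera_model("wrist"))
E
```

```text
{'time': 0.0, 'q': array([-1.37887738e+00,  2.64776278e-01,  1.60536554e+00,  9.84213703e-06,
        1.27370542e+00, -3.68912653e-02]), 'joint_vel': array([-2.07309527e-03, -2.83567098e-03, -8.29304182e-04, -8.72154704e-04,
       -6.33952148e-06,  7.55401689e-04]), 'joint_torque': array([ 2.06096003e-03, -5.15115523e+01, -3.67311645e+01,  1.40962070e-04,
        1.29536324e-02,  1.32784945e-05]), 'tool_pos': array([ 0.15304375, -0.65707394,  0.40335058]), 'tcp_rot': array([-3.11882232e+00, -3.58369520e-01,  2.59320978e-04]), 'wrist_force': array([ 0.86196428,  0.61992496, -1.33170489]), 'torque': array([-0.03860314,  0.02203864, -0.0375112 ]), 'width': 1.0032183505482848}
scene {'fovy': 57.9501815089375, 'cx': 320.4771654584363, 'cy': 241.35244733870218, 'k1': 0.010678277309546557, 'camera_from_world': array([[-0.44663886,  0.89470893,  0.00310831,  0.25221107],
       [ 0.71935859,  0.36116535, -0.59336566, -0.32461125],
       [-0.53201217, -0.26278417, -0.80492703,  1.26465289],
       [ 0.        ,  0.        ,  0.        ,  1.        ]])}
side {'fovy': 54.19907265110012, 'cx': 324.48676747028577, 'cy': 232.3510334050334, 'k1': -0.11058366242907047, 'camera_from_world': array([[-0.98571156, -0.16829672, -0.00699506,  0.53506666],
       [-0.08306166,  0.52177981, -0.84902685,  0.1067966 ],
       [ 0.14653832, -0.83631456, -0.5283034 ,  0.89717911],
       [ 0.        ,  0.        ,  0.        ,  1.        ]])}
{'fovy': 68.78084515769, 'cx': 331.5726378813736, 'cy': 239.26137752157697, 'k1': -0.05604103120970108, 'tool_from_camera': array([[ 7.44316409e-04, -9.63988050e-01, -2.65944515e-01,
         6.81165998e-02],
       [ 9.99999656e-01,  8.15123180e-04, -1.55870304e-04,
        -2.32214346e-04],
       [ 3.67034649e-04, -2.65944307e-01,  9.63988325e-01,
         3.16998435e-02],
       [ 0.00000000e+00,  0.00000000e+00,  0.00000000e+00,
         1.00000000e+00]])}
```

View pics/scene0.png

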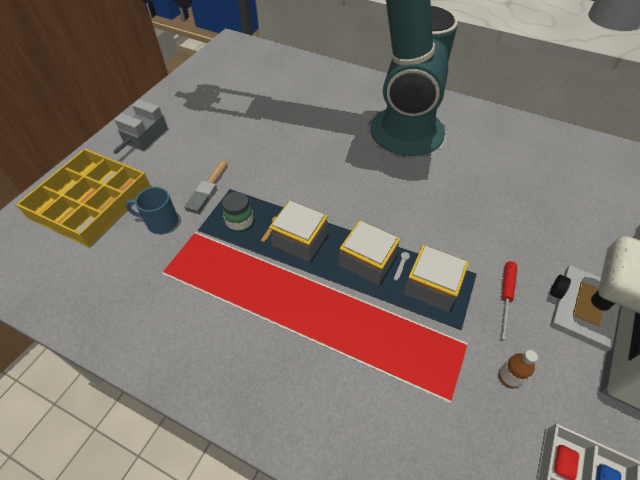

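View pics/side0.png

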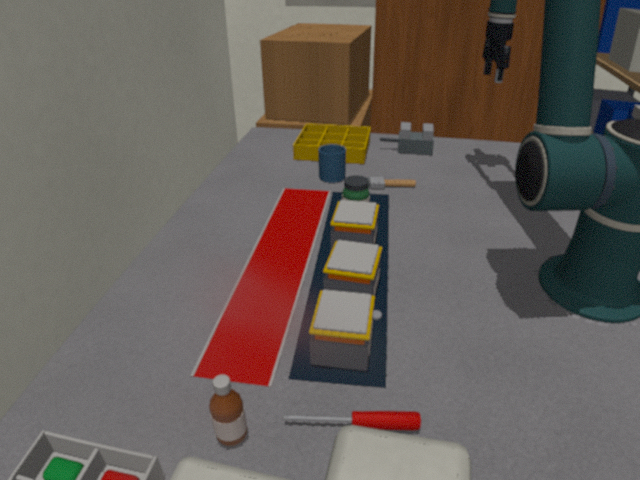

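The row shows the jar at (238,210), then boxes at (300,222), (370,245) and (440,270) in the scene view. The brass key is at (267,230) and the steel key at (402,265). The red lane lies on the far side. Next I'll measure these.

```bash
cat > h.py <<'E'
import numpy as np,cv2
from scipy.spatial.transform import Rotation as R
from workcell import imaging
def K(m):
    f=240/np.tan(np.radians(m['fovy']/2));return np.array([[f,0,m['cx']],[0,f,m['cy']],[0,0,1]])
def cast(m,px,z=None,d=None,cfw=None):
    px=np.asarray(px,float).reshape(-1,1,2)
    u=cv2.undistortPoints(px,K(m),np.array([m['k1'],0,0,0.]))[:,0]
    r=np.c_[u,np.ones(len(u))]
    T=np.linalg.inv(m['camera_from_world'] if cfw is None else cfw)
    if d is not None: return (r*np.asarray(d)[:,None])@T[:3,:3].T+T[:3,3]
    w=r@T[:3,:3].T;o=T[:3,3];t=(z-o[2])/w[:,2];return o+w*t[:,None]
E
python3 - <<'E'
from h import *
np.set_printoptions(precision=4,suppress=True)
for n in ["scene","side"]:
    a=np.load(f"{n}0.npz");p,d=a['p'],a['d'];m=imaging.camera_model(n)
    hsv=cv2.cvtColor(p,cv2.COLOR_RGB2HSV);ys,xs=np.mgrid[:480,:640]
    W=cast(m,np.c_[xs.ravel(),ys.ravel()],d=d.ravel()).reshape(480,640,3)
    ok=(d>0)&(W[...,0]>.35)&(W[...,0]<.8)&(abs(W[...,1])<.5)
    white=ok&(hsv[...,1]<50)&(hsv[...,2]>140)&(W[...,2]>.05)&(W[...,2]<.1)
    k,l,st,c=cv2.connectedComponentsWithStats(white.astype(np.uint8))
    print(n)
    for i in range(1,k):
        if st[i,4]<300: continue
        mk=l==i; z=np.median(W[mk][:,2])
        cn=max(cv2.findContours(mk.astype(np.uint8),0,1)[0],key=len)
        P=cast(m,cn[:,0],z=z)[:,:2]*1000
        rr=cv2.minAreaRect(P.astype(np.float32)); print('cushion',st[i,4],'z',z,'z5-95',np.percentile(W[mk][:,2],[5,95]),rr)
    red=ok&((hsv[...,0]<8)|(hsv[...,0]>172))&(hsv[...,1]>150)&(abs(W[...,2])<.012)
    k,l,st,c=cv2.connectedComponentsWithStats(red.astype(np.uint8))
    i=1+np.argmax(st[1:,4]);cn=max(cv2.findContours((l==i).astype(np.uint8),0,1)[0],key=len)
    P=cast(m,cn[:,0],z=0.)[:,:2]*1000;rr=cv2.minAreaRect(P.astype(np.float32));print('red',rr,cv2.boxPoints(rr))
    gr=ok&(hsv[...,0]>40)&(hsv[...,0]<85)&(hsv[...,1]>100)
    if gr.any():print('jar',gr.sum(),np.median(W[gr],0),W[gr].min(0),W[gr].max(0))
    # box sides
    br=ok&(W[...,2]>.003)&(W[...,2]<.012)&(W[...,0]>.4)
    k,l,st,c=cv2.connectedComponentsWithStats(br.astype(np.uint8))
    for i in range(1,k):
        if st[i,4]>25: mm=l==i;print('low',st[i,4],c[i],W[mk&0 if 0 else mm].min(0),W[mm].max(0))
E
```

```text
scene
cushion 1090 z 0.07775173313571582 z5-95 [0.0757 0.0798] ((492.6180419921875, -90.94355773925781), (88.2668685913086, 79.73004150390625), 88.7454833984375)
cushion 1222 z 0.07759044662400727 z5-95 [0.0753 0.0796] ((476.7344055175781, 75.24049377441406), (88.21599578857422, 80.77825164794922), 85.65526580810547)
cushion 1391 z 0.07815588924826389 z5-95 [0.0761 0.0803] ((474.9642639160156, 227.50750732421875), (79.419677734375, 87.95275115966797), 0.26135215163230896)
red ((640.3606567382812, 4.06182861328125), (121.34864807128906, 659.1171875), 1.241620659828186) [[ 572.5594  332.2283]
 [ 586.8417 -326.7341]
 [ 708.1619 -324.1047]
 [ 693.8796  334.8578]]
jar 71 [ 0.5337 -0.2332  0.0486] [ 0.4834 -0.2774 -0.0007] [ 0.5418 -0.2164  0.0548]
low 77 [202.7403 202.8442] [ 0.4456 -0.3856  0.003 ] [ 0.5413 -0.3491  0.0118]
low 86 [164.7209 228.8256] [ 0.5756 -0.4344  0.003 ] [ 0.6319 -0.3764  0.0119]
low 38 [266.0263 235.    ] [ 0.4983 -0.1759  0.0033] [ 0.5363 -0.1617  0.0066]
low 120 [300.8833 249.3167] [ 0.4478 -0.1411  0.003 ] [ 0.5393 -0.0406  0.012 ]
low 111 [401.6306 263.8378] [0
[... 843 characters left out ...]
84375, 87.91598510742188), 0.06426961719989777)
red ((640.5546875, 5.826202392578125), (118.58292388916016, 656.341552734375), 1.1608498096466064) [[ 574.6269  332.7284]
 [ 587.9239 -323.4784]
 [ 706.4825 -321.076 ]
 [ 693.1855  335.1308]]
jar 186 [ 0.5049 -0.2232  0.0476] [ 0.4753 -0.2424  0.0378] [ 0.5368 -0.2125  0.0589]
low 80 [331.85 178.55] [ 0.5551 -0.4207  0.0031] [ 0.6268 -0.3746  0.0119]
low 94 [383.234  185.1064] [ 0.4019 -0.3822  0.003 ] [ 0.4847 -0.3533  0.012 ]
low 54 [376.6667 314.0185] [0.4152 0.1374 0.003 ] [0.4298 0.1577 0.0068]
low 226 [337.3938 363.4558] [0.4281 0.276  0.003 ] [0.5189 0.2807 0.012 ]
low 104 [232.3077 440.0385] [0.5794 0.4208 0.0033] [0.6178 0.4445 0.012 ]
```

Both cameras agree:

| Box | x, y (m) | Yaw |
|---|---|---|
| At (300,222) | 0.492, -0.090 | -1° |
| At (370,245) | 0.476, 0.076 | -4.5° |
| At (440,270) | 0.474, 0.2285 | 0° |

The lane is centred at (0.640, 0.005) with a yaw of 1.2°. I'll square the tool up and shut the gripper first.

```bash
python3 -m creep '[{"slide":[0,0,0],"angular":[0,0,0.82]},{"slide":[0,0,0],"angular":[0,0,0.82]},{"slide":[0,0,0],"angular":[0,0,0.82]},{"slide":[0,0,0],"angular":[0,0,0.82]},{"slide":[0,0,0],"angular":[0,0,0]}]' 1 20
```

```text
time: 0.52
tool_pos: [0.153, -0.6572, 0.4039]
tcp_rot: [-3.14, 0.003, 0.0]
wrist_force: [0.2, -0.2, -0.3]
width: 0.297
```

```bash

python3 -m creep '[{"slide":[0.54,-0.9,0],"angular":[0,0,0]},{"slide":[0.54,-0.9,0],"angular":[0,0,0]},{"slide":[0.54,-0.9,0],"angular":[0,0,0]},{"slide":[0.54,-0.9,0],"angular":[0,0,0]},{"slide":[0.54,-0.9,0],"angular":[0,0,0]}]'
python3 -m creep '[{"slide":[0.54,-0.9,0],"angular":[0,0,0]},{"slide":[0.54,-0.9,0],"angular":[0,0,0]},{"slide":[0.54,-0.9,0],"angular":[0,0,0]},{"slide":[0.54,-0.9,0],"angular":[0,0,0]},{"slide":[0.54,-0.9,0],"angular":[0,0,0]}]'
python3 -m creep '[{"slide":[0.54,-0.9,0],"angular":[0,0,0]},{"slide":[0.54,-0.9,0],"angular":[0,0,0]},{"slide":[0.54,-0.9,0],"angular":[0,0,0]},{"slide":[0.54,-0.9,0],"angular":[0,0,0]},{"slide":[0.54,-0.9,0],"angular":[0,0,0]}]'
python3 -m creep '[{"slide":[0.54,-0.9,0.4],"angular":[0,0,0]},{"slide":[0.54,-0.9,0.4],"angular":[0,0,0]},{"slide":[0.54,-0.9,0.4],"angular":[0,0,0]},{"slide":[0.54,-0.9,0.4],"angular":[0,0,0]},{"slide":[0.54,-0.9,0.4],"angular":[0,0,0]}]'
```

```text
time: 0.93
tool_pos: [0.2209, -0.5438, 0.4042]
tcp_rot: [-3.141, -0.002, 0.0]
wrist_force: [0.3, 0.2, 0.9]
width: 0.001
time: 1.35
tool_pos: [0.2885, -0.4311, 0.4044]
tcp_rot: [-3.141, -0.002, 0.0]
wrist_force: [-0.4, 0.1, -0.2]
width: -0.0
time: 1.77
tool_pos: [0.356, -0.3186, 0.4045]
tcp_rot: [-3.141, -0.002, 0.0]
wrist_force: [1.2, -0.2, 0.2]
width: -0.004
time: 2.18
tool_pos: [0.4235, -0.2061, 0.3542]
tcp_rot: [3.142, 0.003, 0.0]
wrist_force: [-0.0, -0.2, -0.3]
width: -0.002
```

```bash

python3 -m creep '[{"slide":[0.54,-0.93,0.6],"angular":[0,0,0]},{"slide":[0.54,-0.93,0.6],"angular":[0,0,0]},{"slide":[0.54,-0.93,0.6],"angular":[0,0,0]},{"slide":[0.54,-0.93,0.6],"angular":[0,0,0]},{"slide":[0.54,-0.93,0.6],"angular":[0,0,0]}]'
python3 -m creep '[{"slide":[0,0,0.3],"angular":[0,0,0]},{"slide":[0,0,0.2],"angular":[0,0,0]},{"slide":[0,0,0.12],"angular":[0,0,0]},{"slide":[0,0,0],"angular":[0,0,0]}]'
```

```text
time: 2.6
tool_pos: [0.491, -0.0899, 0.2789]
tcp_rot: [3.142, 0.003, 0.0]
wrist_force: [1.1, -0.0, 0.1]
width: 0.001
time: 2.93
tool_pos: [0.4901, -0.0918, 0.2636]
tcp_rot: [-3.142, 0.0, 0.002]
wrist_force: [-0.6, -0.1, -0.5]
width: -0.001
```

```bash
python3 - <<'E'
from h import *
p,d=imaging.read_camera("side");cv2.imwrite("pics/side1.png",p[:,:,::-1])
E
```

```text
(no output)
```

View pics/side1.png

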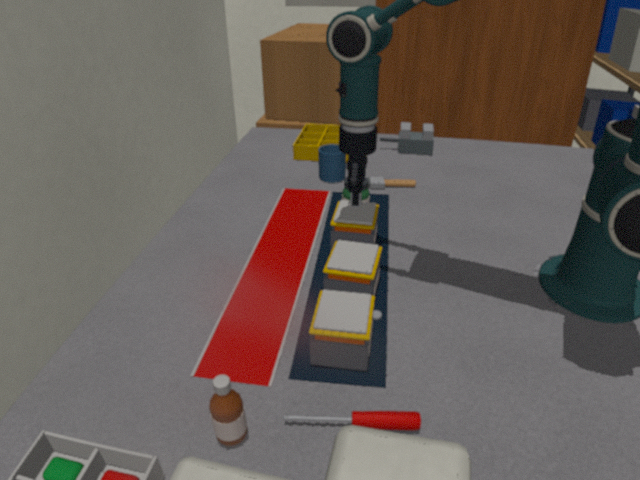

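The gripper is centred over the first cushion at (355,205). Tips are about 13 mm above it. I'll descend gently.

```bash

python3 -m creep '[{"slide":[0,0,0.2],"angular":[0,0,0]},{"slide":[0,0,0.2],"angular":[0,0,0]},{"slide":[0,0,0.08],"angular":[0,0,0]}]'
python3 -m creep '[{"slide":[0,0,0.08],"angular":[0,0,0]},{"slide":[0,0,0],"angular":[0,0,0]}]'
python3 -m creep '[{"slide":[0,0,0.06],"angular":[0,0,0]},{"slide":[0,0,0],"angular":[0,0,0]}]'
python3 -m creep '[{"slide":[0,0,0.04],"angular":[0,0,0]},{"slide":[0,0,0],"angular":[0,0,0]}]'
```

```text
time: 3.23
tool_pos: [0.4904, -0.0918, 0.2519]
tcp_rot: [3.142, -0.002, -0.0]
wrist_force: [0.3, -0.6, -0.4]
width: -0.001
time: 3.4
tool_pos: [0.4905, -0.0916, 0.2504]
tcp_rot: [3.141, -0.001, -0.001]
wrist_force: [-2.8, -0.9, 5.3]
width: 0.003
time: 3.57
tool_pos: [0.4906, -0.0916, 0.2492]
tcp_rot: [3.141, -0.0, -0.001]
wrist_force: [-3.1, -0.6, 5.5]
width: -0.004
time: 3.73
tool_pos: [0.4906, -0.0916, 0.2483]
tcp_rot: [3.141, -0.0, -0.001]
wrist_force: [-4.0, -0.9, 6.0]
width: -0.001
```

```bash

for i in 1; do python3 -m creep '[{"slide":[0,0,0.05],"angular":[0,0,0]},{"slide":[0,0,0],"angular":[0,0,0]}]'
python3 -m creep '[{"slide":[0,0,0.05],"angular":[0,0,0]},{"slide":[0,0,0],"angular":[0,0,0]}]'; done
```

```text
time: 3.9
tool_pos: [0.4906, -0.0916, 0.2471]
tcp_rot: [3.141, 0.0, -0.001]
wrist_force: [-3.1, -1.8, 5.9]
width: 0.002
time: 4.07
tool_pos: [0.4906, -0.0916, 0.2459]
tcp_rot: [3.141, 0.0, -0.0]
wrist_force: [-3.1, -1.7, 6.3]
width: -0.002
```

```bash

python3 -m creep '[{"slide":[0,0,0.05],"angular":[0,0,0]},{"slide":[0,0,0],"angular":[0,0,0]}]'
python3 -m creep '[{"slide":[0,0,0.05],"angular":[0,0,0]},{"slide":[0,0,0],"angular":[0,0,0]}]'
```

```text
time: 4.23
tool_pos: [0.4907, -0.0915, 0.2448]
tcp_rot: [3.141, 0.0, -0.0]
wrist_force: [-3.7, -0.8, 7.7]
width: 0.001
time: 4.4
tool_pos: [0.4907, -0.0915, 0.244]
tcp_rot: [3.141, 0.0, -0.001]
wrist_force: [-6.4, 0.1, 11.5]
width: 0.003
```

```bash

python3 -m creep '[{"slide":[0,0,0.04],"angular":[0,0,0]},{"slide":[0,0,0],"angular":[0,0,0]}]'
python3 -m creep '[{"slide":[0,0,0.04],"angular":[0,0,0]},{"slide":[0,0,0],"angular":[0,0,0]},{"slide":[0,0,0],"angular":[0,0,0]}]'
```

```text
time: 4.57
tool_pos: [0.4908, -0.0916, 0.2434]
tcp_rot: [3.141, 0.0, -0.001]
wrist_force: [-6.4, 0.2, 14.7]
width: 0.0
time: 4.82
tool_pos: [0.4908, -0.0916, 0.2429]
tcp_rot: [3.141, 0.0, -0.001]
wrist_force: [-8.5, -0.0, 16.2]
width: 0.006
```

Force climbs at about 5 N/mm, with the cushion top near 73 mm, so this lid has stopped at 6 mm. This is the overfilled box. I'll lift and go to the middle one.

```bash

python3 -m creep '[{"slide":[0,0,-0.4],"angular":[0,0,0]},{"slide":[0,0,-0.8],"angular":[0,0,0]},{"slide":[-0.1,-0.9,0],"angular":[0,0,0]},{"slide":[-0.1,-0.9,0],"angular":[0,0,0]},{"slide":[-0.1,-0.9,0],"angular":[0,0,0]}]'
python3 -m creep '[{"slide":[-0.1,-0.9,0],"angular":[0,0,0]},{"slide":[-0.1,-0.9,0],"angular":[0,0,0]},{"slide":[-0.1,-0.9,0],"angular":[0,0,0]},{"slide":[0,-0.9,0],"angular":[0,0,0]},{"slide":[0,-0.4,0],"angular":[0,0,0]}]'
python3 -m creep '[{"slide":[0,0,0.3],"angular":[0,0,0]},{"slide":[0,0,0.3],"angular":[0,0,0]},{"slide":[0,0,0.1],"angular":[0,0,0]},{"slide":[0,0,0],"angular":[0,0,0]},{"slide":[0,0,0],"angular":[0,0,0]}]'
```

```text
time: 5.23
tool_pos: [0.4834, -0.0233, 0.2714]
tcp_rot: [-3.142, 0.003, -0.003]
wrist_force: [-0.2, 0.8, -0.7]
width: -0.003
time: 5.65
tool_pos: [0.4755, 0.0782, 0.2708]
tcp_rot: [-3.141, -0.002, -0.001]
wrist_force: [0.2, -0.9, -0.3]
width: -0.001
time: 6.07
tool_pos: [0.4755, 0.0754, 0.2525]
tcp_rot: [3.141, -0.002, -0.002]
wrist_force: [-1.2, -0.2, -0.1]
width: -0.001
```

```bash

python3 -m creep '[{"slide":[0,0,0.12],"angular":[0,0,0]},{"slide":[0,0,0],"angular":[0,0,0]}]'
python3 -m creep '[{"slide":[-0.02,0,0.08],"angular":[0,0,0]},{"slide":[-0.02,0,0.06],"angular":[0,0,0]},{"slide":[0,0,0],"angular":[0,0,0]}]'
python3 -m creep '[{"slide":[0,0,0.06],"angular":[0,0,0]},{"slide":[0,0,0],"angular":[0,0,0]}]'
```

```text
time: 6.23
tool_pos: [0.4761, 0.0756, 0.2504]
tcp_rot: [3.141, -0.001, 0.001]
wrist_force: [-0.5, -1.6, 4.7]
width: 0.002
time: 6.48
tool_pos: [0.4757, 0.0757, 0.2479]
tcp_rot: [3.141, -0.0, 0.005]
wrist_force: [0.5, -2.0, 5.7]
width: 0.002
time: 6.65
tool_pos: [0.4757, 0.0757, 0.2464]
tcp_rot: [3.141, -0.0, 0.004]
wrist_force: [-0.5, -2.3, 6.5]
width: -0.001
```

```bash

python3 -m creep '[{"slide":[0,0,0.06],"angular":[0,0,0]},{"slide":[-0.01,0,0.06],"angular":[0,0,0]},{"slide":[0,0,0],"angular":[0,0,0]}]'
python3 -m creep '[{"slide":[-0.01,0,0.06],"angular":[0,0,0]},{"slide":[0,0,0],"angular":[0,0,0]}]'

```

```text
time: 6.9
tool_pos: [0.4756, 0.0757, 0.2435]
tcp_rot: [3.141, -0.0, 0.005]
wrist_force: [0.2, -2.3, 5.9]
width: 0.0
time: 7.07
tool_pos: [0.4755, 0.0757, 0.2422]
tcp_rot: [3.141, -0.0, 0.006]
wrist_force: [-0.0, -2.9, 5.8]
width: -0.0
```

Still 6 N below the 6 mm stop, so this lid goes on.

```bash

python3 -m creep '[{"slide":[-0.01,0.02,0.06],"angular":[0,0,0]},{"slide":[0,0.02,0.06],"angular":[0,0,0]},{"slide":[0,0,0.06],"angular":[0,0,0]},{"slide":[0,0,0],"angular":[0,0,0]}]'
python3 -m creep '[{"slide":[0,0,0.05],"angular":[0,0,0]},{"slide":[0,0,0],"angular":[0,0,0]}]'

```

```text
time: 7.4
tool_pos: [0.4754, 0.0753, 0.2378]
tcp_rot: [-3.141, 0.001, -0.007]
wrist_force: [0.1, 1.1, 5.7]
width: 0.005
time: 7.57
tool_pos: [0.4755, 0.0753, 0.2367]
tcp_rot: [-3.141, 0.001, -0.007]
wrist_force: [-0.3, -0.7, 7.8]
width: 0.002
```

```bash

python3 -m creep '[{"slide":[0,0,0.05],"angular":[0,0,0]},{"slide":[0,0,0],"angular":[0,0,0]}]'
python3 -m creep '[{"slide":[0,0,0.05],"angular":[0,0,0]},{"slide":[0,0,0],"angular":[0,0,0]}]'

```

```text
time: 7.73
tool_pos: [0.4755, 0.0754, 0.2359]
tcp_rot: [-3.141, 0.001, -0.006]
wrist_force: [-1.2, 0.3, 12.1]
width: 0.001
time: 7.9
tool_pos: [0.4756, 0.0753, 0.2351]
tcp_rot: [-3.141, 0.001, -0.006]
wrist_force: [-2.7, -0.1, 15.4]
width: -0.001
```

That lid is home: force rises to 15 N with the cushion top at 65 mm. Next is the third box.

```bash

python3 -m creep '[{"slide":[0,0,-0.6],"angular":[0,0,0]},{"slide":[0,0,-0.9],"angular":[0,0,0]},{"slide":[0,-0.9,0],"angular":[0,0,0]},{"slide":[0,-0.9,0],"angular":[0,0,0]},{"slide":[0,-0.9,0],"angular":[0,0,0]}]'
python3 -m creep '[{"slide":[0,-0.9,0],"angular":[0,0,0]},{"slide":[0,-0.9,0],"angular":[0,0,0]},{"slide":[0,-0.9,0],"angular":[0,0,0]},{"slide":[0,-0.7,0],"angular":[0,0,0]},{"slide":[0,0,0],"angular":[0,0,0]}]'
python3 -m creep '[{"slide":[0,0,0.3],"angular":[0,0,0]},{"slide":[0,0,0.3],"angular":[0,0,0]},{"slide":[0,0,0.05],"angular":[0,0,0]},{"slide":[0,0,0],"angular":[0,0,0]},{"slide":[0,0,0],"angular":[0,0,0]}]'
```

```text
time: 8.32
tool_pos: [0.4743, 0.1431, 0.2708]
tcp_rot: [-3.141, 0.003, -0.003]
wrist_force: [-0.2, -0.5, 0.7]
width: 0.004
time: 8.73
tool_pos: [0.4742, 0.2301, 0.2702]
tcp_rot: [-3.14, -0.003, -0.002]
wrist_force: [0.3, 0.5, 0.2]
width: -0.003
time: 9.15
tool_pos: [0.4739, 0.2269, 0.2531]
tcp_rot: [3.141, -0.002, -0.002]
wrist_force: [-0.1, 0.5, -0.3]
width: 0.0
```

```bash

python3 -m creep '[{"slide":[0,0,0.12],"angular":[0,0,0]},{"slide":[0,0,0],"angular":[0,0,0]}]'
python3 -m creep '[{"slide":[-0.02,0,0.08],"angular":[0,0,0]},{"slide":[-0.02,0,0.06],"angular":[0,0,0]},{"slide":[0,0,0],"angular":[0,0,0]}]'
python3 -m creep '[{"slide":[-0.01,0,0.06],"angular":[0,0,0]},{"slide":[0,0,0.06],"angular":[0,0,0]},{"slide":[0,0,0],"angular":[0,0,0]}]'
```

```text
time: 9.32
tool_pos: [0.4744, 0.2273, 0.251]
tcp_rot: [3.141, -0.001, 0.001]
wrist_force: [-0.1, -1.8, 5.5]
width: -0.002
time: 9.57
tool_pos: [0.474, 0.2274, 0.2484]
tcp_rot: [3.141, 0.0, 0.005]
wrist_force: [0.6, -3.3, 5.5]
width: 0.003
time: 9.82
tool_pos: [0.4739, 0.2275, 0.2456]
tcp_rot: [3.141, 0.0, 0.005]
wrist_force: [-0.0, -1.9, 5.7]
width: -0.005
```

```bash

python3 -m creep '[{"slide":[0,0,0.06],"angular":[0,0,0]},{"slide":[-0.01,0,0.06],"angular":[0,0,0]},{"slide":[0,0,0],"angular":[0,0,0]}]'

```

```text
time: 10.07
tool_pos: [0.4738, 0.2275, 0.2426]
tcp_rot: [3.141, 0.0, 0.006]
wrist_force: [1.5, -3.1, 6.1]
width: -0.002
```

```bash

python3 -m creep '[{"slide":[-0.01,0.02,0.06],"angular":[0,0,0]},{"slide":[0,0.02,0.06],"angular":[0,0,0]},{"slide":[0,0,0.06],"angular":[0,0,0]},{"slide":[0,0,0],"angular":[0,0,0]}]'
python3 -m creep '[{"slide":[0,0,0.05],"angular":[0,0,0]},{"slide":[0,0,0],"angular":[0,0,0]}]'
python3 -m creep '[{"slide":[0,0,0.05],"angular":[0,0,0]},{"slide":[0,0,0],"angular":[0,0,0]}]'

```

```text
time: 10.4
tool_pos: [0.4737, 0.2271, 0.2384]
tcp_rot: [-3.14, 0.001, -0.007]
wrist_force: [1.1, -0.1, 5.6]
width: 0.0
time: 10.57
tool_pos: [0.4737, 0.2271, 0.2372]
tcp_rot: [-3.14, 0.0, -0.007]
wrist_force: [1.9, -0.3, 5.9]
width: 0.002
time: 10.73
tool_pos: [0.4738, 0.2271, 0.2363]
tcp_rot: [-3.14, 0.0, -0.007]
wrist_force: [0.6, -0.6, 9.7]
width: 0.001
```

```bash

python3 -m creep '[{"slide":[0,0,0.05],"angular":[0,0,0]},{"slide":[0,0,0],"angular":[0,0,0]}]'
python3 -m creep '[{"slide":[0,0,0.03],"angular":[0,0,0]},{"slide":[0,0,0],"angular":[0,0,0]}]'
python3 -m creep '[{"slide":[0,0,-0.6],"angular":[0,0,0]},{"slide":[0,0,-1],"angular":[0,0,0]},{"slide":[0,0,-1],"angular":[0,0,0]},{"slide":[0,0,-1],"angular":[0,0,0]},{"slide":[0,0,-1],"angular":[0,0,0]}]'
python3 - <<'E'
from h import *
for n in ["scene","side"]:
    p,d=imaging.read_camera(n);cv2.imwrite(f"pics/{n}2.png",p[:,:,::-1]);np.savez(f"{n}0.npz",p=p,d=d)
E
```

```text
time: 10.9
tool_pos: [0.4738, 0.2271, 0.2356]
tcp_rot: [-3.14, 0.0, -0.007]
wrist_force: [-1.6, -1.5, 13.9]
width: -0.002
time: 11.07
tool_pos: [0.4738, 0.2271, 0.2352]
tcp_rot: [-3.14, 0.0, -0.007]
wrist_force: [-3.0, -2.0, 15.3]
width: 0.0
time: 11.48
tool_pos: [0.472, 0.2266, 0.3482]
tcp_rot: [-3.142, 0.001, 0.0]
wrist_force: [0.9, -0.8, 0.3]
width: 0.001
```

View pics/scene2.png

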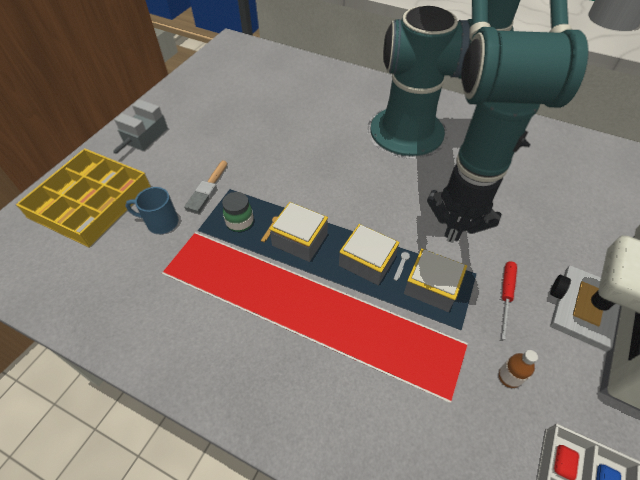

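```bash
cat > meas.py <<'E'
from h import *
np.set_printoptions(precision=4,suppress=True)
for n in ["scene","side"]:
    a=np.load(f"{n}0.npz");p,d=a['p'],a['d'];m=imaging.camera_model(n)
    hsv=cv2.cvtColor(p,cv2.COLOR_RGB2HSV);ys,xs=np.mgrid[:480,:640]
    W=cast(m,np.c_[xs.ravel(),ys.ravel()],d=d.ravel()).reshape(480,640,3)
    ok=(d>0)&(W[...,0]>.35)&(W[...,0]<.8)&(abs(W[...,1])<.5)
    white=ok&(hsv[...,1]<50)&(hsv[...,2]>110)&(W[...,2]>.05)&(W[...,2]<.09)
    k,l,st,c=cv2.connectedComponentsWithStats(white.astype(np.uint8))
    for i in range(1,k):
        if st[i,4]<300: continue
        mk=l==i; z=np.median(W[mk][:,2])
        cn=max(cv2.findContours(mk.astype(np.uint8),0,1)[0],key=len)
        P=cast(m,cn[:,0],z=z)[:,:2]*1000
        print(n,'cushion',st[i,4],'z',z,cv2.minAreaRect(P.astype(np.float32)))
E
python3 meas.py
```

```text
scene cushion 1088 z 0.07249566689955717 ((492.5686340332031, -90.95669555664062), (88.4447250366211, 80.98433685302734), 89.10865020751953)
scene cushion 1210 z 0.06429477206293732 ((476.8360900878906, 75.18963623046875), (88.22547912597656, 81.48716735839844), 85.79692840576172)
scene cushion 1380 z 0.06436381111588652 ((475.09869384765625, 227.65675354003906), (81.18386840820312, 88.25926208496094), 0.21056868135929108)
side cushion 380 z 0.07129711427414734 ((470.92510986328125, -87.57823181152344), (94.24932098388672, 38.100830078125), 89.01439666748047)
side cushion 1066 z 0.06333775807950409 ((475.22503662109375, 77.96389770507812), (93.44540405273438, 78.51151275634766), 85.40399932861328)
```

Pressing is confirmed by the cameras: cushion tops read 72.5, 64.3 and 64.4 mm, and no box has moved. At (300,225) the near box, y = -0.09, is the overfilled one. I'll go behind it (robot side) at half opening, tilt the tips forward 8°, and push +x by about 151 mm.

```bash

python3 -m creep '[{"slide":[-0.3,0.9,0],"angular":[0,0,0]},{"slide":[-0.3,0.9,0],"angular":[0,0,0]},{"slide":[-0.3,0.9,0],"angular":[0,0,0]},{"slide":[-0.3,0.9,0],"angular":[0,0,0]},{"slide":[-0.3,0.9,0],"angular":[0,0,0]}]' 0
python3 -m creep '[{"slide":[-0.3,0.9,0],"angular":[0,0,0]},{"slide":[-0.3,0.9,0],"angular":[0,0,0]},{"slide":[-0.3,0.9,0],"angular":[0,0,0]},{"slide":[-0.3,0.9,0],"angular":[0,0,0]},{"slide":[-0.3,0.9,0],"angular":[0,0,0]}]'
python3 -m creep '[{"slide":[0,0.9,0],"angular":[0,0,0]},{"slide":[0,0.9,0],"angular":[0,0,0]},{"slide":[0,0.9,0],"angular":[0,0,0]},{"slide":[0,0,0],"angular":[0,1,0]},{"slide":[0,0,0],"angular":[0,1,0]}]'
python3 -m creep '[{"slide":[0,0,0],"angular":[0,0,0]},{"slide":[0,0,0],"angular":[0,0,0]}]'
```

```text
time: 12.0
tool_pos: [0.4339, 0.1133, 0.3462]
tcp_rot: [3.141, 0.0, -0.002]
wrist_force: [0.3, -0.3, 0.5]
width: 0.498
time: 12.42
tool_pos: [0.3963, 0.0008, 0.3463]
tcp_rot: [-3.141, 0.0, 0.001]
wrist_force: [-0.3, -0.0, 0.4]
width: 0.506
time: 12.83
tool_pos: [0.3972, -0.0669, 0.3464]
tcp_rot: [3.134, -0.004, 0.222]
wrist_force: [0.2, 0.9, -0.6]
width: 0.498
time: 13.0
tool_pos: [0.3964, -0.0658, 0.3465]
tcp_rot: [-3.134, 0.002, -0.215]
wrist_force: [-0.5, -0.7, 0.7]
width: 0.498
```

```bash

python3 -m creep '[{"slide":[0,0.98,0],"angular":[0,0,0]},{"slide":[-0.11,0,0.78],"angular":[0,0,0]},{"slide":[-0.11,0,0.78],"angular":[0,0,0]},{"slide":[-0.11,0,0.78],"angular":[0,0,0]},{"slide":[-0.11,0,0.78],"angular":[0,0,0]}]'
python3 -m creep '[{"slide":[-0.11,0,0.78],"angular":[0,0,0]},{"slide":[-0.11,0,0.78],"angular":[0,0,0]},{"slide":[-0.11,0,0.78],"angular":[0,0,0]},{"slide":[-0.11,0,0.7],"angular":[0,0,0]},{"slide":[0,0,0],"angular":[0,0,0]}]'
python3 - <<'E'
from h import *
for n in ["scene","side"]:
    p,d=imaging.read_camera(n);cv2.imwrite(f"pics/{n}3.png",p[:,:,::-1])
    if n=="side": cv2.imwrite("pics/side3c.png",cv2.resize(p[120:320,260:480,::-1],None,fx=3,fy=3))
    else: cv2.imwrite("pics/scene3c.png",cv2.resize(p[140:300,190:400,::-1],None,fx=3,fy=3))
E
```

```text
time: 13.42
tool_pos: [0.3972, -0.09, 0.2675]
tcp_rot: [-3.134, -0.001, -0.216]
wrist_force: [0.4, -1.3, -0.2]
width: 0.497
time: 13.83
tool_pos: [0.3946, -0.0891, 0.188]
tcp_rot: [-3.132, -0.001, -0.205]
wrist_force: [-0.7, 0.4, -0.6]
width: 0.505
```

View pics/side3c.png

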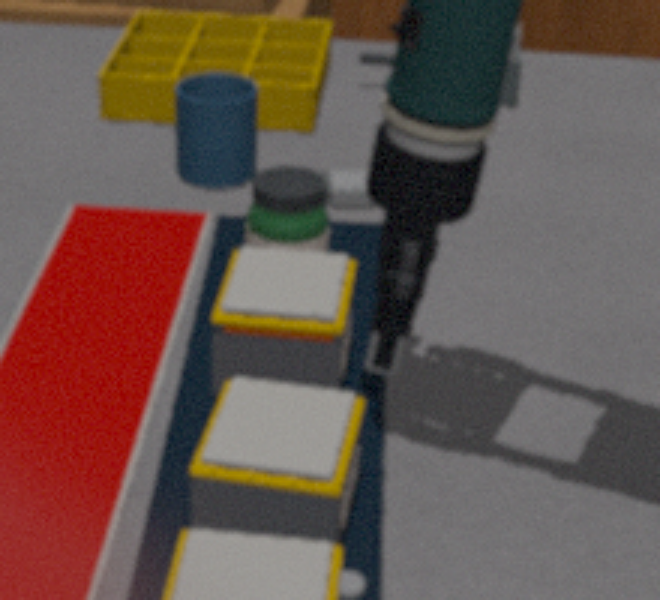

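View pics/scene3c.png

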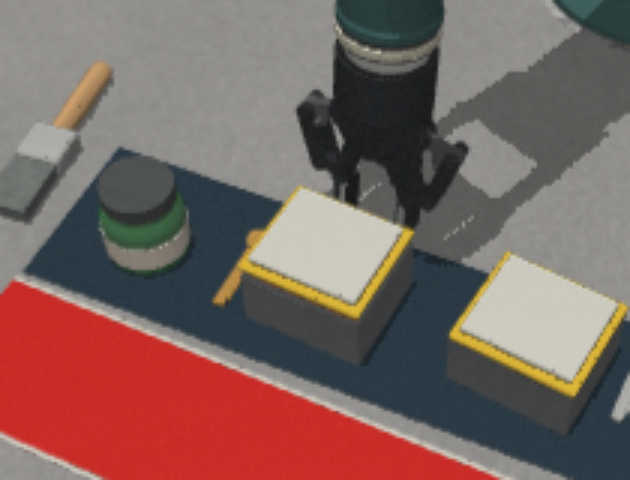

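The fingers stand clear behind the box, tips at the table side near (270,240) in the side view. The brass key lies to its left, outside the push path. Now I'll push.

```bash

python3 -m creep '[{"slide":[0.35,0,0.045],"angular":[0,0,0]},{"slide":[0.2,0,0.025],"angular":[0,0,0]},{"slide":[0.2,0,0.025],"angular":[0,0,0]},{"slide":[0.2,0,0.025],"angular":[0,0,0]}]'
python3 -m creep '[{"slide":[0.3,0,0.04],"angular":[0,0,0]},{"slide":[0.3,0,0.04],"angular":[0,0,0]},{"slide":[0.3,0,0.04],"angular":[0,0,0]},{"slide":[0.3,0,0.04],"angular":[0,0,0]}]'
python3 - <<'E'
from h import *
for n in ["scene","side"]:
    p,d=imaging.read_camera(n);cv2.imwrite(f"pics/{n}4.png",p[:,:,::-1]);np.savez(f"{n}0.npz",p=p,d=d)
E
python3 meas.py
```

```text
time: 14.27
tool_pos: [0.4215, -0.0902, 0.1928]
tcp_rot: [3.134, 0.0, 0.219]
wrist_force: [-4.1, 0.3, 2.0]
width: 0.501
time: 14.6
tool_pos: [0.4519, -0.0902, 0.1923]
tcp_rot: [3.134, -0.0, 0.219]
wrist_force: [-3.4, -0.7, 2.3]
width: 0.501
scene cushion 1174 z 0.07249589156766234 ((532.2782592773438, -90.011474609375), (88.41803741455078, 82.9727554321289), 89.97056579589844)
scene cushion 1209 z 0.06436171464112639 ((476.8837890625, 75.20272064208984), (88.21771240234375, 81.47999572753906), 85.79693603515625)
scene cushion 1378 z 0.06430856426941506 ((475.0523376464844, 227.48744201660156), (81.18883514404297, 87.8738021850586), 0.1685870736837387)
side cushion 782 z 0.07144970991841185 ((533.7914428710938, -87.13804626464844), (78.24532318115234, 94.65629577636719), 0.10466030985116959)
side cushion 1242 z 0.06333108008116412 ((475.62884521484375, 77.93217468261719), (93.76802825927734, 78.79501342773438), 85.72013854980469)
side cushion 1936 z 0.06362114016512838 ((473.56842041015625, 230.62640380859375), (78.79843139648438, 91.81393432617188), 0.22216011583805084)
```

View pics/scene4.png

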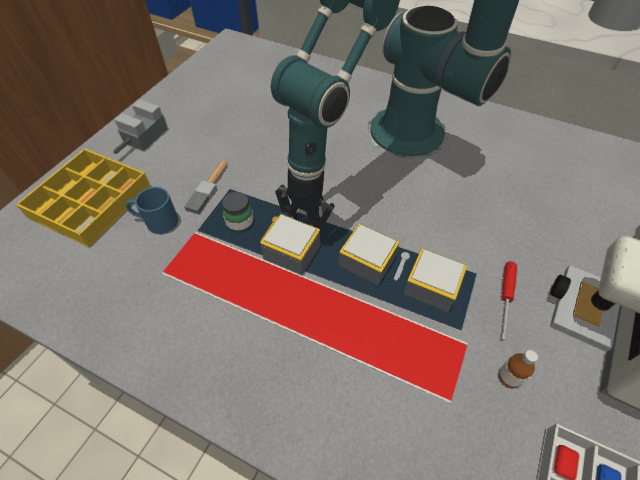

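Box is upright at x = 0.532 with yaw 0, pushed at 4 N. About 110 mm remain.

```bash

python3 -m creep '[{"slide":[0.35,0,0.05],"angular":[0,0,0]},{"slide":[0.35,0,0.05],"angular":[0,0,0]},{"slide":[0.35,0,0.05],"angular":[0,0,0]},{"slide":[0.35,0,0.05],"angular":[0,0,0]},{"slide":[0.35,0,0.05],"angular":[0,0,0]}]'
python3 -m creep '[{"slide":[0.35,0,0.05],"angular":[0,0,0]},{"slide":[0.35,0,0.05],"angular":[0,0,0]},{"slide":[0.35,0,0.05],"angular":[0,0,0]},{"slide":[0.35,0,0.05],"angular":[0,0,0]},{"slide":[0.3,0,0.04],"angular":[0,0,0]}]'
python3 -m creep '[{"slide":[0.25,0,0.035],"angular":[0,0,0]},{"slide":[0.2,0,0.03],"angular":[0,0,0]},{"slide":[0.1,0,0.01],"angular":[0,0,0]},{"slide":[0,0,0],"angular":[0,0,0]}]'
python3 - <<'E'
from h import *
for n in ["scene","side"]:
    p,d=imaging.read_camera(n);cv2.imwrite(f"pics/{n}5.png",p[:,:,::-1]);np.savez(f"{n}0.npz",p=p,d=d)
E
python3 meas.py
```

```text
time: 15.12
tool_pos: [0.4961, -0.0902, 0.1918]
tcp_rot: [-3.134, 0.0, -0.219]
wrist_force: [-1.3, 0.7, -1.1]
width: 0.502
time: 15.53
tool_pos: [0.5393, -0.0902, 0.1921]
tcp_rot: [3.134, -0.0, 0.22]
wrist_force: [-1.5, -1.1, -1.7]
width: 0.501
time: 15.87
tool_pos: [0.5529, -0.0903, 0.1924]
tcp_rot: [3.134, -0.0, 0.221]
wrist_force: [0.2, -0.7, 0.4]
width: 0.503
scene cushion 1206 z 0.06440261971263211 ((476.9129638671875, 75.21073913574219), (88.2129898071289, 81.47563171386719), 85.79696655273438)
scene cushion 1395 z 0.0725601877986618 ((635.06689453125, -90.14495849609375), (88.80280303955078, 79.58854675292969), 89.8683853149414)
scene cushion 1378 z 0.06430262248793639 ((475.048095703125, 227.48748779296875), (81.18950653076172, 87.87451934814453), 0.16858570277690887)
side cushion 741 z 0.0714971640609508 ((632.8614501953125, -86.77751159667969), (78.9341049194336, 93.58580780029297), 0.7616574764251709)
side cushion 1242 z 0.06336370160785726 ((475.5362854003906, 77.78164672851562), (93.34832000732422, 78.94911193847656), 85.7109375)
side cushion 1948 z 0.06365918094515688 ((473.4833984375, 230.6553497314453), (78.81172180175781, 91.80692291259766), 0.15620796382427216)
```

View pics/scene5.png

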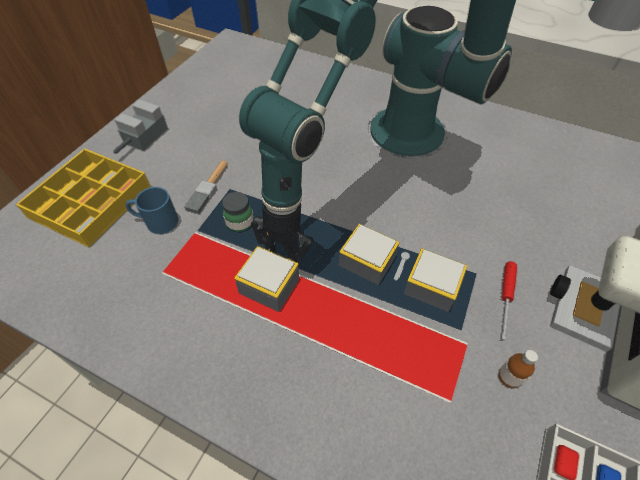

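Box is at x = 0.634, already inside the lane (image (268,278)). I'll nudge it 8 mm to centre it, then back off.

```bash

python3 -m creep '[{"slide":[0.1,0,0.014],"angular":[0,0,0]},{"slide":[0.1,0,0.014],"angular":[0,0,0]},{"slide":[0.1,0,0.014],"angular":[0,0,0]},{"slide":[0.06,0,0],"angular":[0,0,0]},{"slide":[0,0,0],"angular":[0,0,0]}]'
python3 -m creep '[{"slide":[-0.4,0,-0.05],"angular":[0,0,0]},{"slide":[-0.8,0,-0.1],"angular":[0,0,0]},{"slide":[-0.8,0,-0.1],"angular":[0,0,0]},{"slide":[0,0,-0.7],"angular":[0,0,0]},{"slide":[0,0,-0.9],"angular":[0,0,0]}]'
python3 -m creep '[{"slide":[0,0,-1],"angular":[0,0,0]},{"slide":[0,0,-1],"angular":[0,0,0]},{"slide":[0,0,-1],"angular":[0,0,0]},{"slide":[-0.5,0,-1],"angular":[0,0,0]},{"slide":[-0.5,0,-0.5],"angular":[0,0,0]}]'
python3 -m creep '[{"slide":[-0.8,-0.8,0],"angular":[0,0,0]},{"slide":[0,-0.8,0],"angular":[0,0,0]},{"slide":[0,0,0],"angular":[0,0,0]}]'
python3 - <<'E'
from h import *
for n in ["scene","side"]:
    p,d=imaging.read_camera(n);cv2.imwrite(f"pics/{n}6.png",p[:,:,::-1]);np.savez(f"{n}0.npz",p=p,d=d)
E
python3 meas.py
```

```text
time: 16.38
tool_pos: [0.5614, -0.0902, 0.1922]
tcp_rot: [3.134, -0.0, 0.22]
wrist_force: [-1.7, -0.8, 0.0]
width: 0.501
time: 16.8
tool_pos: [0.5022, -0.0898, 0.229]
tcp_rot: [-3.133, 0.001, -0.211]
wrist_force: [1.1, 0.1, -0.2]
width: 0.5
time: 17.22
tool_pos: [0.4654, -0.0905, 0.343]
tcp_rot: [3.131, 0.0, 0.23]
wrist_force: [0.1, 0.1, -0.2]
width: 0.496
time: 17.47
tool_pos: [0.4435, -0.0485, 0.3365]
tcp_rot: [-3.133, -0.001, -0.222]
wrist_force: [-1.3, -0.2, 0.1]
width: 0.498
scene cushion 1215 z 0.06434994978603137 ((476.8539733886719, 74.90910339355469), (88.80329895019531, 81.48123931884766), 85.79693603515625)
scene cushion 1412 z 0.0725643674500066 ((643.5262451171875, -90.14501190185547), (88.66036987304688, 78.87659454345703), 89.9789810180664)
scene cushion 1379 z 0.06436678764903125 ((475.09405517578125, 227.48719787597656), (81.1826400756836, 87.86707305908203), 0.16858643293380737)
side cushion 738 z 0.07156838948879224 ((640.8596801757812, -86.61750030517578), (93.42588806152344, 78.84458923339844), 89.72478485107422)
side cushion 1234 z 0.0633379184805149 ((475.2585754394531, 78.0591812133789), (93.73291778564453, 78.47511291503906), 85.51167297363281)
side cushion 1943 z 0.06361947102879739 ((473.6231689453125, 230.62249755859375), (78.70030212402344, 91.81425476074219), 0.21007920801639557)
```

View pics/scene6.png

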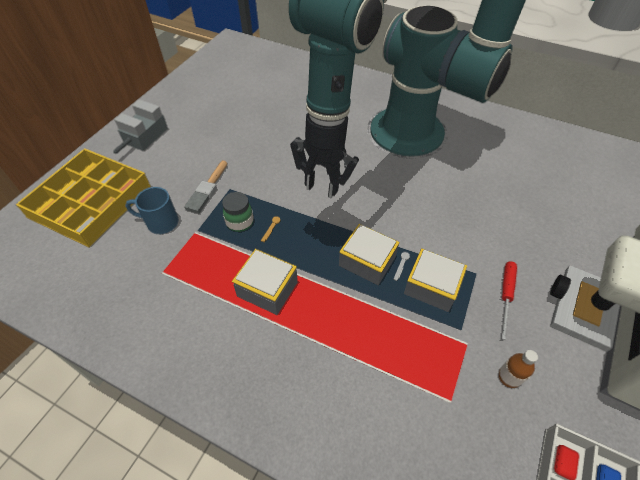

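View pics/side6.png

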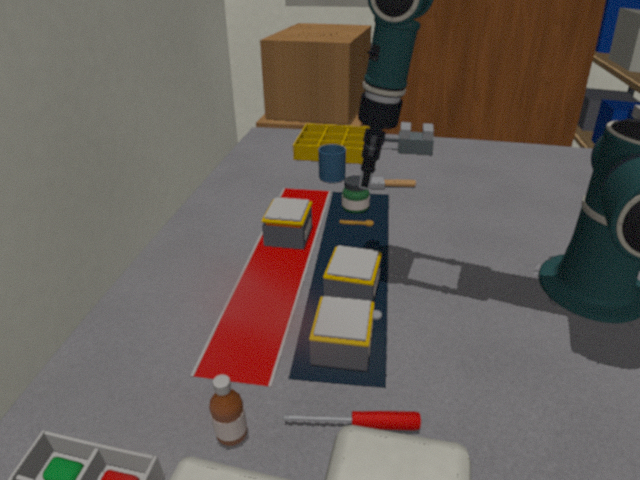

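The box stands upright in the middle of the lane, with red on both sides, at (265,280) in the scene view. The keys at (271,228) and (402,265), the jar and everything else are untouched, and the arm is clear. I'll hand it in.

```bash
python3 -c "
from workcell import order;print(order.finish_job())"
```

```text
the job is handed in; nothing more can be done
None
```

The job is done and was handed in at about 17.6 s; no verdict was reported.

- **Lids:** I pressed all three with the shut gripper, reading at most about 18 N.
    - **Overfilled box:** it stood next to the jar. Its lid stopped hard at about 6 mm, with the cushion top at 72.5 mm.
    - **Other two boxes:** both lids went home, with cushion tops at about 64 mm in the images and 65 mm by touch.
- **Push:** I slid the overfilled box onto the lane with two fingertips low on its side, at about 4 N. It stands upright at x = 0.642, y = -0.09, within 2 mm of the lane's centre line and turned about 1° from it.
- **Last checks:** Both cameras place the two closed boxes within about 2 mm of where they started. In the pictures the keys, jar, tools, bottle and mug look unmoved, and the arm was clear of everything. The cameras disagree by 2–4 mm on the pushed box's position, and the lane leaves it about 19 mm of margin on each side. No check failed.

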